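# Clamp a concrete specimen with the ratchet lever of a bench press

### The job

Stand the square concrete block upright on the bed of the green bench press, between the moving platen and the sprung anvil, and let go of it. Then work the ratchet lever back and forth by its upright grip until the block is clamped firmly between the two: stop at the stroke in which a steady forward push on the grip has risen to about 10 N (it runs free at about 3 N), because at about 16 N the brittle block would crack. Leave the lever swung back to its rest stop, and leave the other specimens and glassware where they stand.

Things in the scene. Friction and masses are not known exactly. Their poses are not given: they have to be found in the camera images.
- block_center (a point): Centre of the specimen: grey concrete block, square, 40 x 40 mm and 50 mm high, about 0.2 kg, loose, standing on the bench (point 25 mm above its underside; z up, x and y along its sides). Brittle: it cracks at 110 N.
- block: The same block; this origin is the centre of its underside.
- press: Green bench press, fixed. Origin on the bench top under the vertical axis of the ratchet wheel and lever; z up; +y along the ram, from the wheel to the anvil. Its base plate, 20 mm thick, spans x -75 to +95 mm and y -75 to +270 mm in this frame.
- platen: Steel platen on the ram, 40 mm wide, 40 mm high. Origin at mid width in its pressing face, which looks to the press's +y, 45 mm above the bench; axes as the press. At the start it is at x 15, y 80 mm in the press frame. The wheel moves it forward 3.9 mm a notch (15 mm a radian); the pawls keep it from going back. It pushes the block along the bed up to the anvil.
- lever (a joint): Lever angle q, 0 at the rest stop, 0.75 rad at the far stop, growing as the grip moves to the press's +x (anticlockwise from above): the working stroke, about 2 notches; going back only clicks. The grip's axis is at (0.12 sin(q-0.375), -0.12 cos(q-0.375)) m in the press frame. With the block clamped by F, a push takes about 3 N + F/8; a part notch springs back. The lever stays where left.
- grip_center (a point): A point on the axis of the lever's upright grey grip, a round post 22 mm in diameter and 65 mm high, standing on the lever bar 120 mm from the lever's axis; this point is 40 mm above the grip's foot and 116 mm above the bench; the bar's top is 76 mm and the grip's top 141 mm above the bench.
- core: Bystander: round concrete core, 44 mm in diameter, 55 mm high, standing loose. Origin at the centre of its underside.
- weight: Bystander: knobbed steel weight, 48 mm in diameter, 66 mm high, standing loose. Origin at the centre of its underside.
- beaker: Bystander: low empty glass beaker, 70 mm in diameter, 60 mm high, standing loose. Origin at the centre of its underside.
- bed (a point): Point on the press's bed, 15, 105, 20 mm in the press frame: flat top of the base plate, midway between guide rails 8 mm high, 48 mm apart. Set the block's centre here. Beyond (+y) stands the sprung steel anvil plate, its top 49 mm over the bed, facing the platen; its face is 50 to 70 mm from the platen's at the start, set differently each time and not measured. It yields 1 mm for each 8 N.
- wheel_axis (a point): Top of the lever's hub on the axis, 84 mm above the bench. Steel ratchet wheel under it: 104 mm across, 24 teeth, 50 to 64 mm above the bench, with two brass spring pawls. Only the lever's grip stands higher than 84 mm on the press.

How it is judged:
By the outcome, as a careful person would: the job done as asked, in the order asked, and still so for the second after the job is handed in, with the robot touching nothing.
It also fails if it takes over 72 s, if anything falls off the work surface, if the arm or the gripper's body presses on something with over 40 N, if the wrist force passes 120 N, or if a joint passes its speed limit or range.

### The arm

A 6-joint arm with a two-finger parallel gripper is mounted at the origin on the work surface. World frame = base frame: x ahead of the robot, y to its left, z up, the work surface at z = 0. Lengths are in m, angles in rad, forces in N, time in s.
With the tool pointing down it reaches from about 0.275 to 0.825 m from the base axis. Payload 4.9 kg.
Tool frame: the origin (TCP) lies midway between the tips of the shut fingers; the grasp point (between the pads) lies 19 mm behind it (grip_point_offset is the distance from the TCP to the grasp point, in m); z points along the fingers, x is the direction in which the jaws open and shut, and the axes are right-handed (so a half turn about z gives the same grasp; the last joint's range is limited). The gripper opens to 85 mm and grips with 20 to 120 N. Pads are 22 mm wide; open, the fingers measure 114 mm over their backs; the gripper's body (76 mm by 85 mm) begins 54 mm behind the grasp point. The pads swing forward as they close: fully open they stand 13 mm farther back than shut.
Start: joints at [-1.266, 0.326, -0.193, 1.052, 0, 1.437], TCP at [0.234, -0.498, 0.231] pointing down, gripper open.
Joint ranges: [-2.65, 2.65], [-0.97, 1.79], [-1.3, 1.35], [-1.93, 2.1], [-1.47, 1.37], [-3.14, 3.14]. Speed limits (rad/s): [2.57, 2.57, 3.14, 3.14, 3.14, 3.14].

### API

Orientations are given as a rotation vector (axis times angle).
In Python, from cell import * gives the robot as it stands. Calls block until the motion is done:
- movep(position, orientation): joint-space move of the TCP to a pose.
- move_l(position, velocity=0.15, rot=None, until_force=None): straight line of the TCP; rot=None keeps the orientation; velocity is the mean speed in m/s. With until_force (N) it stops when the force on the tool has changed by that much, and returns True; else False.
- set_joints(angles): joint-space move.
- let_go() and grab(newtons=None): open the fingers fully, or close them until they stop; newtons is the grip in N (None keeps the last).
- sleep(seconds).
- ik(position, orientation): joint angles nearest the present ones, or None.
- get_state(): the state.
- grab_frame(name): name is "side" or "top" or "wrist"; returns a dict with "img" (420x560x3 uint8, red, green, blue), "fx", "fy", "cx", "cy" (pixels), "k1" (the pictures are not rectified: a ray, as slopes to the right and down, at radius r is drawn at 1 + k1 r^2 times it, then the intrinsics apply), "cam_to_world" (4x4, takes a point from camera to world coordinates); the wrist camera has in their place "T_tool_cam" (4x4, takes a point from camera to tool coordinates, whose origin is the TCP and whose axes are the tool frame's). Camera axes: x right, y down, z forward; pixel columns grow to the right and rows downward; lengths in m; the calibration is good to about 2 mm. A picture is of the moment at which its call begins: read the wrist's pose just before it. There is no depth.
A pose or a line that the arm cannot do raises MotionError and nothing moves.
- sign_off(): hands the job in, once; it reports no verdict.
Trained networks look in the newest picture that a camera, given by its name, has taken for a name from the list of things; names that differ only in an ending like _2 or _b are one class to them, and where a whole thing is asked for, a point or a joint stands for the part that bears it (a point fixed in the world has none). Each returns a list of dicts, best first, with "score" (0 to 1); they miss things now and then, are a little off and sometimes report something else, mostly with a low value. They report only what shows in the picture. A call takes as long as a camera call.
- spot_in(camera, name): "centre" ([column, row] in pixels, amid what is visible of it).
- silhouettes(camera, name): "mask" (420x560 bool, what is visible of it) and "centre" ([column, row] in pixels, amid what is visible of it).
- tip_of(camera, name): "centre" ([column, row] in pixels: a listed point, or the origin of a listed thing).
The state is a dict: "clock": time; "q": joint angles; "joint_velocities": joint speeds; "tau": joint torques, N m; "position": TCP position; "eef_rot": TCP orientation; "contact_force": force on the tool from outside, world axes, zero at the start; "wrist_torque": the same for the moment, N m; "finger_gap": opening from 0.0 (shut) to 1.0 (fully open).
Only numpy, scipy, OpenCV 4.12 (cv2) and the standard library are available. Lean on these libraries where they do the work, as an engineer would, in place of code of your own. Each camera call takes 0.05 s, during which the arm holds its last target.

## Working session

There is one attempt and no reset: what is moved stays moved. The work goes in short steps, each a Python script; the robot and the scene stay as the last script left them, time stands still between calls to the robot, and variables do not carry over. Pictures are saved under pics/ and viewed, and the job is handed in when it is done.

```bash
mkdir -p pics; ls; cat > h.py <<'E'
from cell import *
import numpy as np, cv2
def save(f,n): cv2.imwrite('pics/'+n+'.png', f['img'][:,:,::-1])
E
python3 - <<'E'
from h import *
s=get_state();print(s)
for c in ['side','top','wrist']:
    f=grab_frame(c);save(f,c+'0')
    if c!='wrist':
        np.set_printoptions(precision=3,suppress=True)
        print(c,f['fx'],f['fy'],f['cx'],f['cy'],f['k1'],f['cam_to_world'])
        for n in ['block_center','block','press','platen','lever','grip_center','core','weight','beaker','bed','wheel_axis']:
            try: print(n,[(np.round(d['centre']),round(d['score'],2)) for d in tip_of(c,n)][:3])
            except Exception as e: print(n,e)
    else: print(f['T_tool_cam'])
print(get_state()['clock'])
E
```

```text
pics
{'clock': 0.0, 'q': array([-1.26621088e+00,  3.26958662e-01, -1.93629929e-01,  1.05201991e+00,
       -1.02088539e-06,  1.43664536e+00]), 'joint_velocities': array([ 0.00011378,  0.00105686, -0.00103663,  0.00286591, -0.00063672,
       -0.00098964]), 'tau': array([-1.24850216e-03, -4.43404698e+01,  2.62437129e+01,  1.55735045e-02,
       -2.04888884e-04, -6.95582685e-06]), 'position': array([ 0.23348565, -0.49729931,  0.23047634]), 'eef_rot': array([-2.65063394e+00,  1.68416414e+00,  2.17705898e-03]), 'contact_force': array([-0.2977179 ,  0.65794564,  0.29692037]), 'wrist_torque': array([0.02385354, 0.01302186, 0.02188275]), 'finger_gap': 0.9989354327090294}
side 403.11123875593444 403.11123875593444 277.94211703533074 213.4325296343375 -0.08175637356829629 [[-0.857 -0.332  0.393  0.241]
 [-0.515  0.542 -0.665  0.634]
 [ 0.008 -0.772 -0.635  0.603]
 [ 0.     0.     0.     1.   ]]
block_center [(array([236., 375.]), 0.82)]
block [(array([238., 386.]), 0.62)]
press [(array([324., 191.]), 0.88)]
platen [(array([307., 196.]), 0.72)]
lever it knows: beaker, bed, block, block_center,
[... 473 characters left out ...]
 0.     0.     0.     1.   ]]
block_center [(array([160., 262.]), 0.74)]
block [(array([162., 263.]), 0.85)]
press [(array([355., 219.]), 0.96)]
platen [(array([332., 210.]), 0.53)]
lever it knows: beaker, bed, block, block_center, core, grip_center, platen, press, weight, wheel_axis
grip_center []
core [(array([210., 257.]), 0.72)]
weight [(array([357., 218.]), 0.69), (array([185., 215.]), 0.58)]
beaker [(array([152., 181.]), 0.73), (array([355., 217.]), 0.59)]
bed [(array([321., 215.]), 0.76)]
wheel_axis [(array([363., 216.]), 0.95), (array([187., 218.]), 0.56)]
[[ 1.    -0.002  0.001  0.001]
 [ 0.001  0.964  0.265 -0.067]
 [-0.001 -0.265  0.964 -0.143]
 [ 0.     0.     0.     1.   ]]
1.15
```

View pics/side0.png

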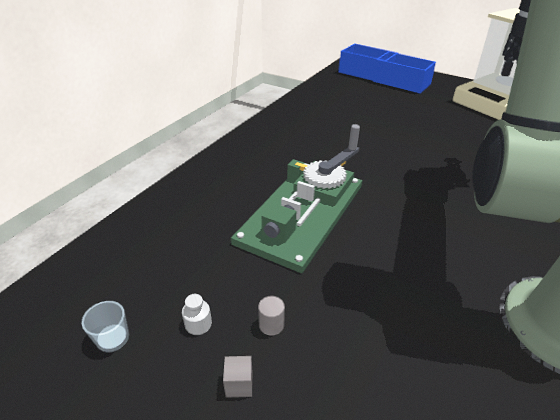

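View pics/top0.png

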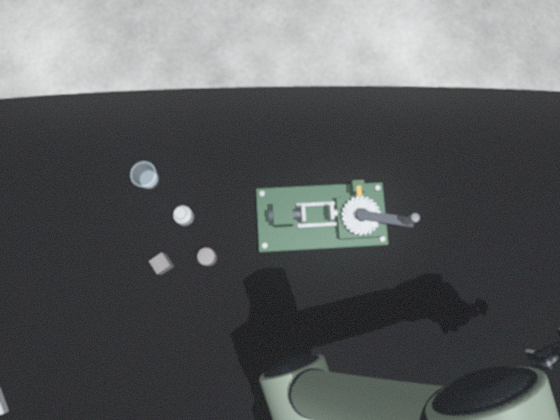

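View pics/wrist0.png

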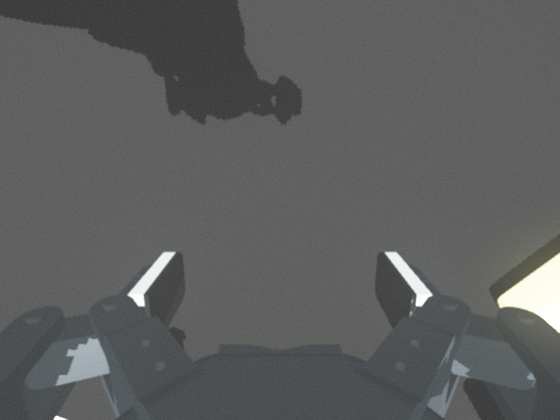

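```bash
cat >> h.py <<'E'
np.set_printoptions(precision=4,suppress=True)
def und(f,px):
    px=np.atleast_2d(np.asarray(px,float)); d=np.c_[(px[:,0]-f['cx'])/f['fx'],(px[:,1]-f['cy'])/f['fy']]
    u=d.copy()
    for _ in range(20): u=d/(1+f['k1']*(u**2).sum(1,keepdims=True))
    return u
def T_tool(s):
    T=np.eye(4);T[:3,:3]=cv2.Rodrigues(np.array(s['eef_rot']))[0];T[:3,3]=s['position'];return T
def pose(f,s=None): return f['cam_to_world'] if 'cam_to_world' in f else T_tool(s)@f['T_tool_cam']
def onplane(f,px,z,s=None):
    T=pose(f,s);u=und(f,px);d=np.c_[u,np.ones(len(u))]@T[:3,:3].T;o=T[:3,3]
    return o+d*((z-o[2])/d[:,2])[:,None]
def proj(f,P,s=None):
    T=pose(f,s);P=np.atleast_2d(P);c=(P-T[:3,3])@T[:3,:3];u=c[:,:2]/c[:,2:];u=u*(1+f['k1']*(u**2).sum(1,keepdims=True))
    return np.c_[u[:,0]*f['fx']+f['cx'],u[:,1]*f['fy']+f['cy']]
def tri(fs,pxs):
    A=np.zeros((3,3));b=np.zeros(3)
    for f,p in zip(fs,pxs):
        T=pose(f);u=und(f,p)[0];d=T[:3,:3]@np.r_[u,1];d/=np.linalg.norm(d);M=np.eye(3)-np.outer(d,d);A+=M;b+=M@T[:3,3]
    return np.linalg.solve(A,b)
E
python3 - <<'E'
from h import *
ft=grab_frame('top');fs=grab_frame('side')
for n,z in [('block_center',.025),('core',0),('weight',0),('beaker',0),('bed',.02),('wheel_axis',.084),('press',0),('platen',.045),('grip_center',.116)]:
    a=tip_of('top',n);b=tip_of('side',n)
    print(n,*( (d['score'],onplane(f,d['centre'],z)[0]) for f,l in((ft,a),(fs,b)) for d in l[:2]))
for c,f in(('top',ft),('side',fs)):
    hsv=cv2.cvtColor(f['img'],cv2.COLOR_RGB2HSV)
    m=((hsv[...,0]>55)&(hsv[...,0]<90)&(hsv[...,1]>60)&(hsv[...,2]>40)).astype(np.uint8)
    sil=silhouettes(c,'press')
    if sil: m=sil[0]['mask'].astype(np.uint8)
    cs,_=cv2.findContours(m,0,2);k=max(cs,key=cv2.contourArea)
    ap=cv2.approxPolyDP(k,4,True)[:,0];print(c,ap.tolist());print(onplane(f,ap,.02)[:,:2])
    k2=onplane(f,k[:,0],.02)[:,:2];print(cv2.minAreaRect((k2*1000).astype(np.float32)))
    b=silhouettes(c,'block');
    if b:
        cs,_=cv2.findContours(b[0]['mask'].astype(np.uint8),0,2);k=max(cs,key=cv2.contourArea)[:,0];k2=onplane(f,k,.05)[:,:2];print('block',cv2.minAreaRect((k2*1000).astype(np.float32)))
x=cv2.resize(ft['img'][120:300,100:440],None,fx=2.3,fy=2.3,interpolation=cv2.INTER_CUBIC);cv2.imwrite('pics/topz.png',x[:,:,::-1])
x=cv2.resize(fs['img'][100:410,70:400],None,fx=1.9,fy=1.9,interpolation=cv2.INTER_CUBIC);cv2.imwrite('pics/sidez.png',x[:,:,::-1])
E
```

```text
block_center (0.64, array([0.4472, 0.4014, 0.025 ])) (0.87, array([0.451 , 0.3998, 0.025 ]))
core (0.78, array([0.4679, 0.2622, 0.    ])) (0.89, array([0.4683, 0.2779, 0.    ]))
weight (0.67, array([0.5737, 0.3384, 0.    ])) (0.65, array([0.5806, 0.3317, 0.    ])) (0.3, array([0.4498, 0.3959, 0.    ]))
beaker (0.7, array([0.6909, 0.4365, 0.    ])) (0.54, array([ 0.5716, -0.1462,  0.    ])) (0.84, array([0.6794, 0.4389, 0.    ])) (0.66, array([0.5764, 0.3369, 0.    ]))
bed (0.55, array([ 0.5731, -0.0201,  0.02  ])) (0.92, array([ 0.581 , -0.0272,  0.02  ]))
wheel_axis (0.64, array([ 0.5657, -0.1219,  0.084 ]))
press (0.85, array([ 0.5595, -0.1305,  0.    ])) (0.23, array([0.4551, 0.3977, 0.    ])) (0.92, array([ 0.5577, -0.1288,  0.    ]))
platen (0.41, array([ 0.5794, -0.0501,  0.045 ])) (0.51, array([ 0.5678, -0.0534,  0.045 ]))
grip_center (0.6, array([ 0.5389, -0.2477,  0.116 ])) (0.54, array([ 0.5569, -0.0165,  0.116 ])) (0.69, array([ 0.5345, -0.2432,  0.116 ]))
top [[419, 218], [416, 213], [385, 214], [380, 184], [362, 180], [256, 190], [259, 251], [384, 244], [386, 223], [410,
[... 325 characters left out ...]
1, 390.5152587890625), (49.01798629760742, 47.13962936401367), 34.22905349731445)
side [[359, 127], [351, 127], [347, 147], [332, 158], [291, 161], [286, 180], [234, 233], [232, 244], [301, 272], [361, 186], [361, 180], [343, 167], [358, 150]]
[[ 0.6046 -0.4728]
 [ 0.6258 -0.4591]
 [ 0.5872 -0.3376]
 [ 0.5985 -0.2598]
 [ 0.6867 -0.1867]
 [ 0.653  -0.1014]
 [ 0.6482  0.1299]
 [ 0.6318  0.1598]
 [ 0.4716  0.1537]
 [ 0.4802 -0.1775]
 [ 0.4901 -0.2022]
 [ 0.5542 -0.2339]
 [ 0.5538 -0.3388]]
((582.6920776367188, -160.18978881835938), (206.08956909179688, 642.41552734375), 2.0575928688049316)
block ((442.9789733886719, 406.67230224609375), (45.36604690551758, 67.83053588867188), 33.60719680786133)
```

View pics/topz.png

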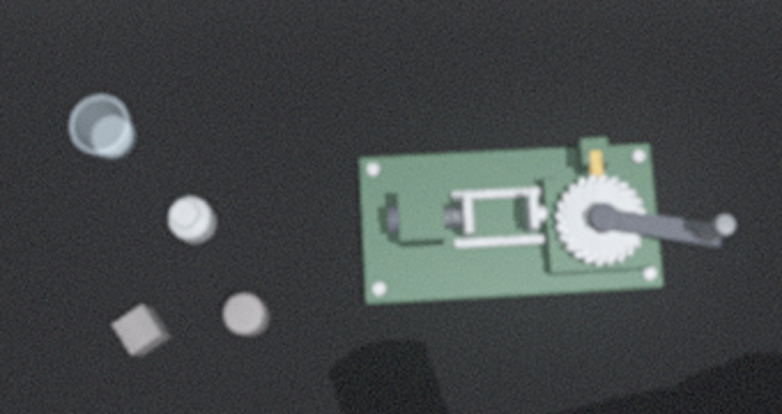

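View pics/sidez.png

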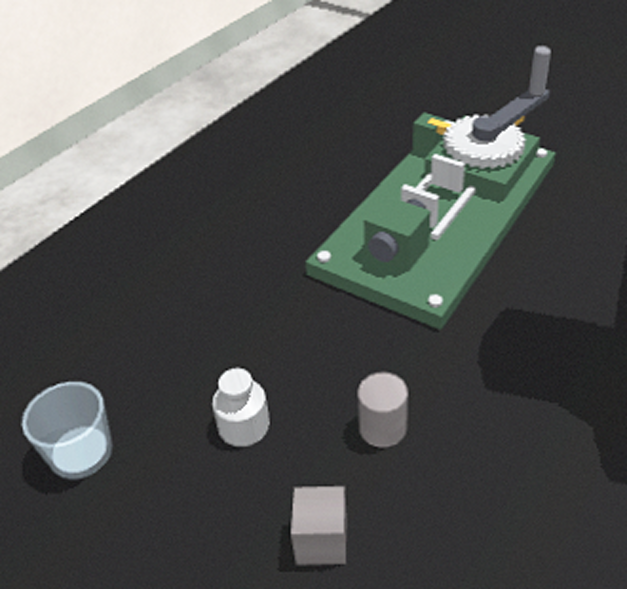

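```bash
cat >> h.py <<'E'
def down(a):
    return cv2.Rodrigues(np.array([[np.cos(a),np.sin(a),0],[np.sin(a),-np.cos(a),0],[0,0,-1.]]))[0].ravel()
E
python3 - <<'E'
from h import *
ft=grab_frame('top');fs=grab_frame('side')
c=[(256.5,188.3),(382.2,183),(388.3,244.3),(259.6,251.7)]
P=onplane(ft,c,.02)[:,:2];print(P,[np.linalg.norm(P[i]-P[i-1]) for i in range(4)],P.mean(0))
c=[(70+308/1.9,100+262/1.9),(70+440/1.9,100+317/1.9),(70+555/1.9,100+151/1.9)]
print(onplane(fs,c,.02)[:,:2])
for a in np.deg2rad([34-90,34,-56,124,-146,0,180,-180,90]):
  for p in ([.449,.40,.18],[.56,-.025,.1]):
    q=ik(p,down(a));print(np.rad2deg(a).round(),p[0],q)
a=np.deg2rad(34)
cands=[(abs(q[5]),a) for a in np.deg2rad([34,-56,124,-146]) if (q:=ik([.449,.40,.18],down(a))) is not None]
a=min(cands)[1];print(np.rad2deg(a))
movep([.449,.40,.18],down(a))
s=get_state();f=grab_frame('wrist');save(f,'w1')
print(s['clock'],s['position'],s['eef_rot'],s['q'])
t=tip_of('wrist','block_center');print([(d['score'],d['centre'],onplane(f,d['centre'],.025,s)) for d in t])
m=silhouettes('wrist','block');print([(d['score'],d['mask'].sum()) for d in m])
cs,_=cv2.findContours(m[0]['mask'].astype(np.uint8),0,2);k=max(cs,key=cv2.contourArea)[:,0]
k2=onplane(f,k,.05,s)[:,:2];print(cv2.minAreaRect((k2*1000).astype(np.float32)))
E
```

```text
[[ 0.6477  0.1417]
 [ 0.6562 -0.203 ]
 [ 0.4871 -0.2087]
 [ 0.476   0.1361]] [np.float64(0.17180419193008611), np.float64(0.34476404637303354), np.float64(0.16917656528244127), np.float64(0.3449721048483605)] [ 0.5667 -0.0335]
[[ 0.6426  0.1445]
 [ 0.4771  0.1411]
 [ 0.4886 -0.206 ]]
-56.0 0.449 [ 0.605   0.4568 -0.1305  0.9836  0.     -3.13  ]
-56.0 0.56 [-0.1763  0.4657 -0.3449  0.7602  0.      2.3719]
34.0 0.449 [ 0.605   0.4568 -0.1305  0.9836  0.      1.5824]
34.0 0.56 [-0.1763  0.4657 -0.3449  0.7602  0.      0.8011]
-56.0 0.449 [ 0.605   0.4568 -0.1305  0.9836  0.     -3.13  ]
-56.0 0.56 [-0.1763  0.4657 -0.3449  0.7602  0.      2.3719]
124.0 0.449 [ 0.605   0.4568 -0.1305  0.9836  0.      0.0116]
124.0 0.56 [-0.1763  0.4657 -0.3449  0.7602  0.     -0.7697]
-146.0 0.449 [ 0.605   0.4568 -0.1305  0.9836  0.     -1.5592]
-146.0 0.56 [-0.1763  0.4657 -0.3449  0.7602  0.     -2.3405]
0.0 0.449 [ 0.605   0.4568 -0.1305  0.9836  0.      2.1758]
0.0 0.56 [-0.1763  0.4657 -0.3449  0.7602  0.      1.3945]
180.0 0.449 [ 0.605   0.4568 -0.1305  0.9836  0.     -0.9658]
180.0 0.56 [-0.1763  0.4657 -0.3449  0.7602  0.     -1.7471]
-180.0 0.449 [ 0.605   0.4568 -0.1305  0.9836  0.     -0.9658]
-180.0 0.56 [-0.1763  0.4657 -0.3449  0.7602  0.     -1.7471]
90.0 0.449 [ 0.605   0.4568 -0.1305  0.9836  0.      0.605 ]
90.0 0.56 [-0.1763  0.4657 -0.3449  0.7602  0.     -0.1763]
124.0
5.6833 [0.4496 0.3994 0.1801] [1.4767 2.7726 0.    ] [ 0.6037  0.4567 -0.1304  0.9835 -0.0002  0.0117]
[(0.72, [278.9, 187.2], array([[0.4496, 0.3973, 0.025 ]])), (0.41, [277.4, 180.0], array([[0.4446, 0.3923, 0.025 ]]))]
[(0.89, np.int64(2424))]
((447.57305908203125, 392.2023620605469), (49.16301345825195, 40.079471588134766), 34.35324478149414)
```

View pics/w1.png

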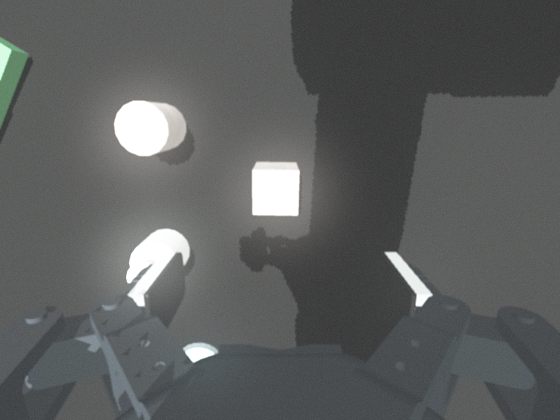

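```bash
python3 - <<'E'
from h import *
s=get_state();f=grab_frame('wrist')
g=cv2.cvtColor(f['img'],cv2.COLOR_RGB2GRAY)
P=onplane(f,[(252,169),(299,169),(299,215.5),(252,215.5)],.05,s)
print(P,P.mean(0))
x=cv2.resize(f['img'][150:230,230:320],None,fx=6,fy=6,interpolation=cv2.INTER_CUBIC);cv2.imwrite('pics/w1z.png',x[:,:,::-1])
E
```

```text
[[0.4444 0.3664 0.05  ]
 [0.4219 0.3999 0.05  ]
 [0.4563 0.4238 0.05  ]
 [0.4797 0.3889 0.05  ]] [0.4505 0.3948 0.05  ]
```

View pics/w1z.png

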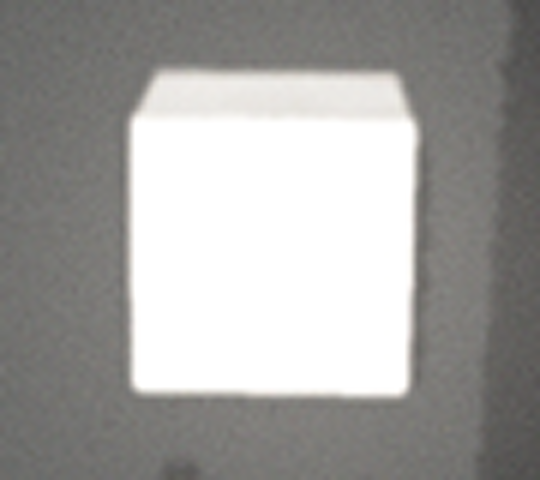

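```bash
python3 - <<'E'
from h import *
a=np.deg2rad(124.0); r=down(a); p=np.array([.4505,.3948])
movep([*p,.06],r); move_l([*p,.013],.1); grab(40)
s=get_state();print(s['clock'],s['finger_gap'],s['contact_force'])
move_l([*p,.15],.25)
b=np.pi+.03
movep([.572,-.105,.24],down(b))
s=get_state();f=grab_frame('wrist');save(f,'w2');print(s['clock'],s['finger_gap'],s['contact_force'],s['position'])
for n in ['bed','platen','wheel_axis','press','block_center','block']:
    t=tip_of('wrist',n);z=dict(bed=.02,platen=.045,wheel_axis=.084,press=0).get(n,.25)
    print(n,[(d['score'],d['centre'],onplane(f,d['centre'],z,s)[0]) for d in t])
E
```

```text
7.5417 0.4597322317579329 [-0.5514  0.1741  4.127 ]
10.1333 0.46675156888217595 [-0.5218 -0.1099 -1.9488] [ 0.5718 -0.1043  0.2394]
bed []
platen []
wheel_axis [(0.68, [290.3, 161.5], array([ 0.5627, -0.1306,  0.084 ]))]
press [(0.55, [286.4, 154.9], array([ 0.5644, -0.1268,  0.    ]))]
block_center [(0.64, [281.7, 266.3], array([ 0.5712, -0.1058,  0.25  ]))]
block [(0.85, [280.0, 245.0], array([ 0.5723, -0.1161,  0.25  ]))]
```

View pics/w2.png

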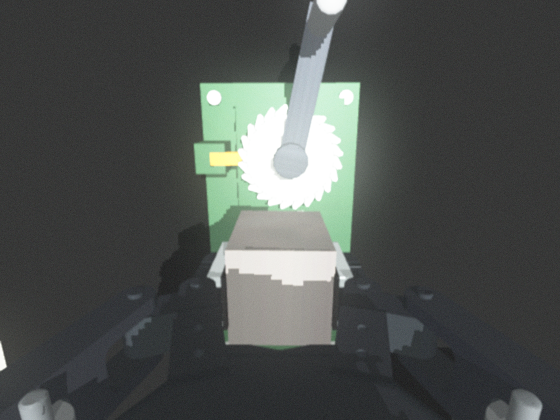

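```bash
python3 - <<'E'
from h import *
b=np.pi+.03
movep([.568,.055,.22],down(b))
s=get_state();f=grab_frame('wrist');save(f,'w3');print(s['clock'],s['finger_gap'],s['contact_force'],s['position'])
for n in ['bed','platen','wheel_axis','press','block_center']:
    t=tip_of('wrist',n);z=dict(bed=.02,platen=.045,wheel_axis=.084,press=0).get(n,.23)
    print(n,[(d['score'],d['centre'],onplane(f,d['centre'],z,s)[0]) for d in t])
x=cv2.resize(f['img'][:260,150:450],None,fx=2.3,fy=2.3,interpolation=cv2.INTER_CUBIC);cv2.imwrite('pics/w3z.png',x[:,:,::-1])
np.save('w3.npy',dict(s=s,f=f),allow_pickle=True)
E
```

```text
11.175 0.4605399619808897 [-0.3093 -0.5185 -1.295 ] [0.5681 0.0554 0.2201]
bed [(0.88, [273.9, 102.8], array([ 0.5765, -0.0247,  0.02  ]))]
platen [(0.97, [279.0, 73.4], array([ 0.572, -0.05 ,  0.045]))]
wheel_axis [(0.2, [275.4, 101.9], array([ 0.5741, -0.0231,  0.084 ]))]
press []
block_center [(0.56, [282.6, 269.2], array([0.5669, 0.0557, 0.23  ]))]
```

View pics/w3z.png

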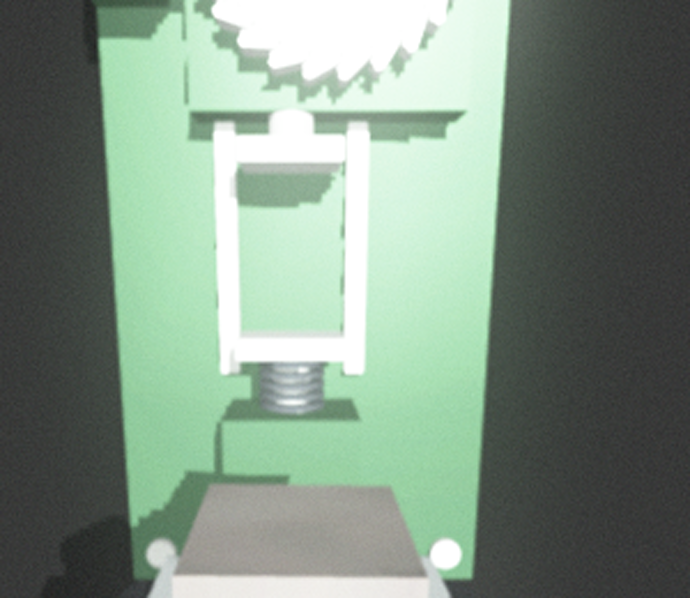

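```bash
python3 - <<'E'
from h import *
d=np.load('w3.npy',allow_pickle=True).item();s,f=d['s'],d['f']
z=lambda *p:[(150+x/2.3,y/2.3) for x,y in p]
print('rails',onplane(f,z((238,200),(346,200),(240,320),(344,320)),.028,s)[:,:2])
print('platen front top',onplane(f,z((237,163),(344,163)),.065,s)[:,:2])
print('anvil top',onplane(f,z((240,335),(344,335)),.069,s)[:,:2])
print('plate edges',onplane(f,z((112,250),(497,250),(130,520),(477,520),(133,580),(472,580)),.02,s)[:,:2])
k=onplane(f,z((175,576),(427,576),(213,486),(391,486)),.220+.05,s);print(k)
print(proj(f,[[.568,.055,.2]],s))
E
```

```text
rails [[ 0.5969 -0.0388]
 [ 0.5506 -0.0401]
 [ 0.5956  0.0119]
 [ 0.5491  0.0105]]
platen front top [[ 0.5945 -0.049 ]
 [ 0.5541 -0.0502]]
anvil top [[0.5925 0.0148]
 [0.5514 0.0136]]
plate edges [[ 0.6538 -0.0166]
 [ 0.4816 -0.0217]
 [ 0.6496  0.111 ]
 [ 0.4786  0.1059]
 [ 0.649   0.143 ]
 [ 0.4782  0.1379]]
[[0.5859 0.0294 0.27  ]
 [0.5514 0.0284 0.27  ]
 [0.5807 0.0164 0.27  ]
 [0.5572 0.0157 0.27  ]]
[[280.1763 242.7186]]
```

```bash
python3 - <<'E'
from h import *
b=np.pi+.03
movep([.5734,-.0240,.12],down(b))
move_l([.5734,-.0240,.045],.12)
h=move_l([.5734,-.0240,.029],.03,until_force=5)
s=get_state();print(h,s['clock'],s['position'],s['contact_force'])
if abs(s['position'][2]-.033)<.004:
    let_go(); move_l([.5734,-.0240,.16],.25)
    movep([.570,.055,.24],down(b))
    s=get_state();f=grab_frame('wrist');save(f,'w4');print(s['clock'],s['contact_force'])
    print([(d['score'],d['centre'],onplane(f,d['centre'],.045,s)[0]) for d in tip_of('wrist','block_center')])
    x=cv2.resize(f['img'][:260,150:450],None,fx=2.3,fy=2.3,interpolation=cv2.INTER_CUBIC);cv2.imwrite('pics/w4z.png',x[:,:,::-1])
f=grab_frame('side');save(f,'side4')
E
```

```text
True 13.2583 [ 0.5739 -0.0242  0.0335] [ 0.4775 -0.0003  3.1615]
14.9583 [-0.0483  0.1655 -0.5648]
[(0.57, [280.6, 104.9], array([ 0.5703, -0.0226,  0.045 ]))]
```

View pics/w4z.png

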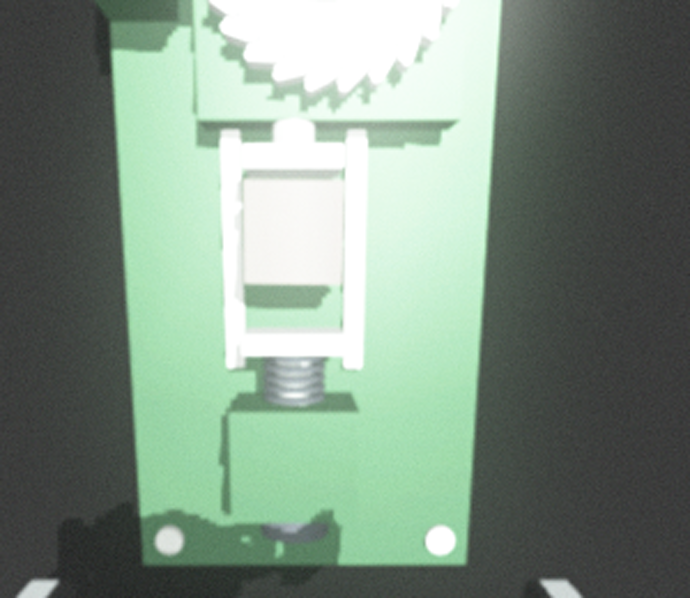

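View pics/side4.png

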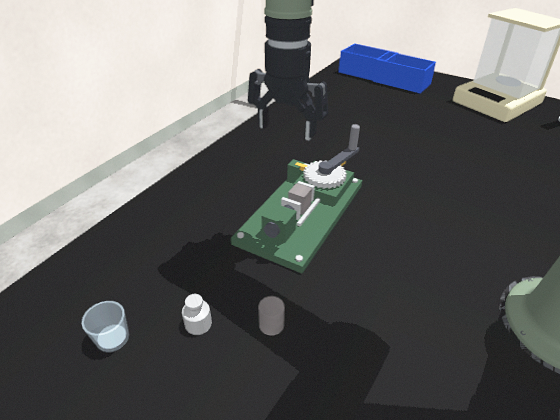

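```bash
python3 - <<'E'
from h import *
b=np.pi+.03
print(ik([.52,-.243,.09],down(b)))
movep([.53,-.19,.25],down(b))
s=get_state();f=grab_frame('wrist');save(f,'w5');print(s['clock'],s['contact_force'],s['position'])
for n,z in [('grip_center',.116),('wheel_axis',.084)]:
    print(n,[(d['score'],d['centre'],onplane(f,d['centre'],z,s)[0]) for d in tip_of('wrist',n)])
for q in (0,.1,.2):
    g=[.5616+.12*np.sin(q-.375+.03),-.13-.12*np.cos(q-.375+.03)];print(q,g,proj(f,[[*g,.141],[*g,.076],[.5616,-.13,.084]],s))
E
```

```text
[-0.5657  0.4989 -0.3182  0.7537  0.     -2.1665]
16.0833 [-0.0609 -0.2368 -1.1912] [ 0.53   -0.1894  0.2497]
grip_center [(0.96, [267.8, 127.0], array([ 0.5418, -0.2472,  0.116 ]))]
wheel_axis [(0.9, [249.7, 235.0], array([ 0.5594, -0.1374,  0.084 ]))]
0 [np.float64(0.5210163987302651), np.float64(-0.24292905431278156)] [[293.5181 134.5641]
 [290.6724 130.6896]
 [247.5772 241.7003]]
0.1 [np.float64(0.5324932410253713), np.float64(-0.24641647899671626)] [[278.752  129.4874]
 [278.8997 126.6328]
 [247.5772 241.7003]]
0.2 [np.float64(0.5442609084347368), np.float64(-0.24874070870468737)] [[263.4602 125.923 ]
 [266.725  123.7882]
 [247.5772 241.7003]]
```

View pics/w5.png

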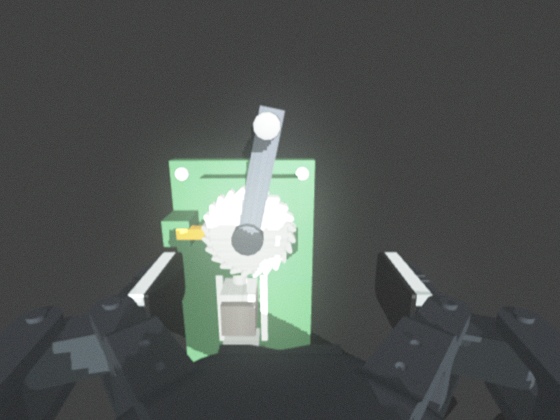

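```bash
cat >> h.py <<'E'
B=np.pi+.03; O=np.array([.5616,-.132]); Y=-.249; Z=.085
def gx(q): return O[0]+.12*np.sin(q-.345)
def qof(x): return np.arcsin(np.clip((x-O[0])/.12,-1,1))+.345
def fwd(x0q,x1q,n,stop,f0,v=.06):
    """push forward in n segments; stop when absolute x force rises to stop"""
    for q in np.linspace(x0q,x1q,n):
        h=move_l([gx(q)+OFF,Y,Z],v,until_force=5)
        sleep(.1); s=get_state();F=f0-s['contact_force']
        print('q~%.3f x %.4f F %s %s t %.2f'%(qof(s['position'][0]-OFF),s['position'][0],F.round(2),h,s['clock']),flush=True)
        if F[0]>stop: return True
    return False
OFF=.0315
def back(v=.15):
    x1=gx(-.04)-OFF
    h=move_l([x1,Y,Z],v,until_force=9)
    s=get_state();print('back',h,s['position'],s['contact_force'],'q~%.3f'%qof(s['position'][0]+OFF),s['clock'])
E
python3 - <<'E'
from h import *
movep([.541,Y,.18],down(B)); move_l([.541,Y,Z],.12)
s=get_state();f0=s['contact_force'];print(f0,s['clock'])
np.save('f0.npy',f0)
fwd(.17,.68,7,8,f0)
E
```

```text
[-0.273   0.6864  0.6543] 17.6333
q~0.167 x 0.5719 F [0.12 0.03 1.13] False t 18.40
q~0.255 x 0.5823 F [-0.04  1.06  1.01] False t 18.82
q~0.339 x 0.5924 F [-0.25  0.83  0.18] False t 19.23
q~0.426 x 0.6028 F [ 0.23 -0.09  0.53] False t 19.65
q~0.512 x 0.6130 F [-0.27  0.47  0.76] False t 20.07
q~0.597 x 0.6230 F [-0.34  1.31  0.97] False t 20.48
q~0.682 x 0.6328 F [-1.03  1.22  0.6 ] False t 20.90
```

```bash
python3 - <<'E'
from h import *
f=grab_frame('wrist');save(f,'w6');f=grab_frame('side')
x=cv2.resize(f['img'][60:260,200:440],None,fx=2.5,fy=2.5);cv2.imwrite('pics/s6.png',x[:,:,::-1])
E
```

```text
(no output)
```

View pics/w6.png

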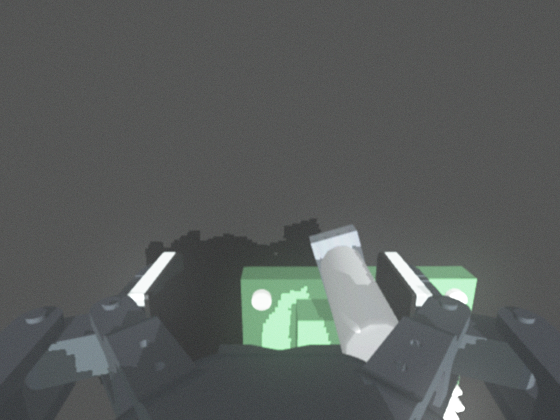

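View pics/s6.png

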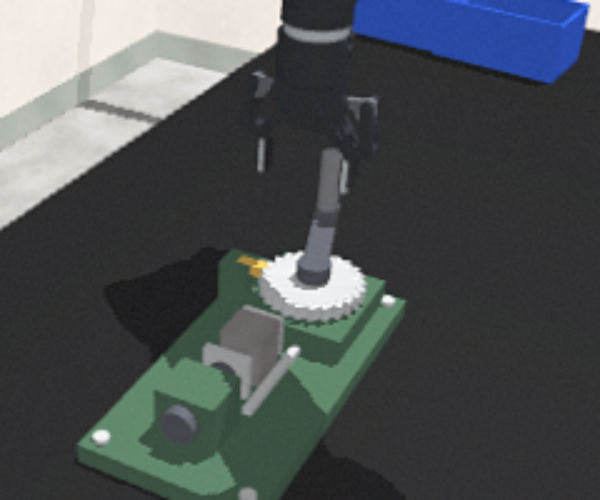

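```bash
cat >> h.py <<'E'
def back():
    move_l([gx(.12)-OFF,Y,Z],.2,until_force=15)
    h=move_l([gx(-.12)-OFF,Y,Z],.03,until_force=6)
    s=get_state();print('back',h,s['position'],s['contact_force'],'q~%.3f'%qof(s['position'][0]+OFF),s['clock'],flush=True)
def stroke(thr,q1=.68,v=.05):
    x=get_state()['position'][0]
    xc=x+2*OFF-.006            # just before contact on other side
    move_l([xc,Y,Z],.2)
    f0=get_state()['contact_force']
    h=move_l([gx(q1)+OFF,Y,Z],v,until_force=thr)
    s=get_state();print('fwd',h,'x %.4f q~%.3f'%(s['position'][0],qof(s['position'][0]-OFF)),f0,s['contact_force'],s['clock'],flush=True)
    return h
E
python3 - <<'E'
from h import *
back()
s=get_state();f=grab_frame('side');x=cv2.resize(f['img'][60:260,200:440],None,fx=2.5,fy=2.5);cv2.imwrite('pics/s7.png',x[:,:,::-1])
f=grab_frame('wrist');save(f,'w7')
E
```

```text
back True [ 0.4907 -0.2483  0.0849] [ 1.1935 -0.495   1.199 ] q~0.010 22.3583
```

View pics/s7.png

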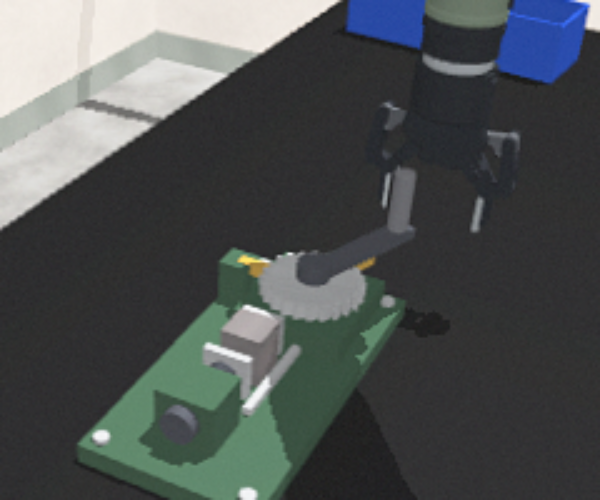

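View pics/w7.png

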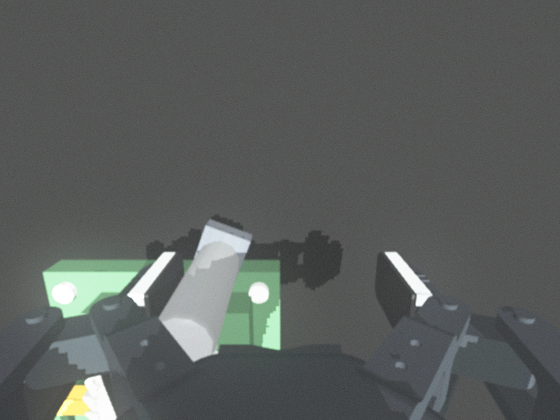

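```bash
python3 - <<'E'
from h import *
if not stroke(10): back()
f=grab_frame('side');x=cv2.resize(f['img'][60:260,200:440],None,fx=2.5,fy=2.5);cv2.imwrite('pics/s8.png',x[:,:,::-1])
E
```

```text
fwd False x 0.6323 q~0.678 [ 0.3295  0.823  -0.4482] [-1.7327  1.2931 -1.0484] 24.7417
back True [ 0.4908 -0.2484  0.0849] [1.7304 0.648  2.192 ] q~0.011 26.1
```

View pics/s8.png

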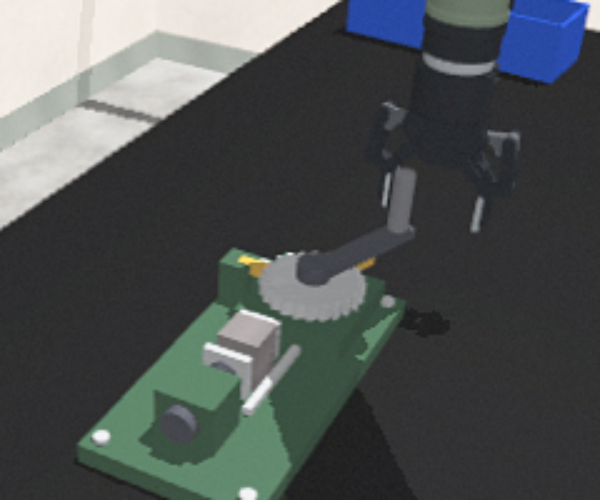

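```bash
python3 - <<'E'
from h import *
if not stroke(10,q1=.69): back()
f=grab_frame('side');x=cv2.resize(f['img'][60:260,200:440],None,fx=2.5,fy=2.5);cv2.imwrite('pics/s9.png',x[:,:,::-1])
E
```

```text
fwd False x 0.6334 q~0.688 [-0.6007  0.0341  0.3651] [-2.4891  2.2496 -1.1012] 28.45
back True [ 0.4909 -0.2484  0.085 ] [1.7769 0.2717 1.5591] q~0.013 29.8083
```

View pics/s9.png

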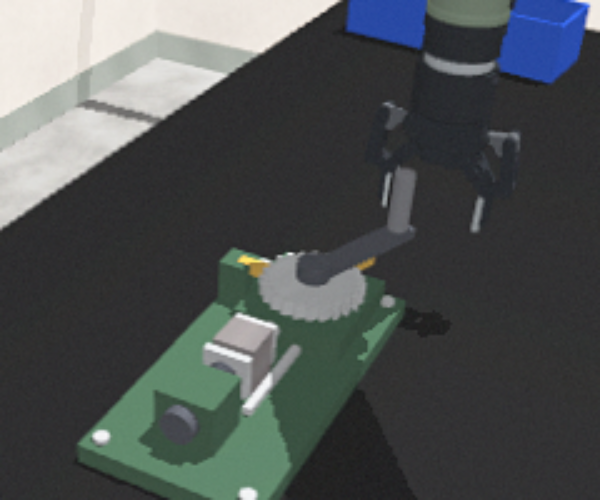

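```bash
python3 - <<'E'
from h import *
if not stroke(9.5,q1=.70,v=.045): back()
f=grab_frame('side');x=cv2.resize(f['img'][60:260,200:440],None,fx=2.5,fy=2.5);cv2.imwrite('pics/s10.png',x[:,:,::-1])
E
```

```text
fwd False x 0.6337 q~0.691 [-0.8882 -0.1366 -0.0378] [-4.7544  3.3033 -0.0879] 32.375
back True [ 0.491  -0.2484  0.0849] [2.0671 0.269  1.9007] q~0.013 33.7333
```

View pics/s10.png

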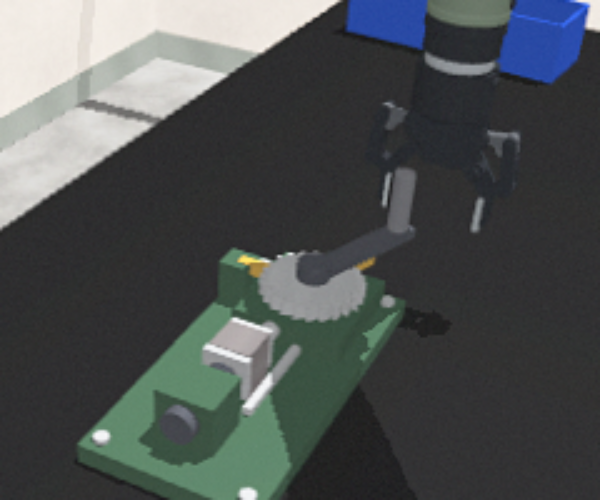

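```bash
python3 - <<'E'
import cv2,numpy as np
I=[cv2.imread(f'pics/s{i}.png') for i in (7,8,9,10)]
x=np.vstack([np.hstack([cv2.resize(i[290:410,170:310],None,fx=2.8,fy=2.4) for i in I[:2]]),np.hstack([cv2.resize(i[290:410,170:310],None,fx=2.8,fy=2.4) for i in I[2:]])])
cv2.imwrite('pics/cmp.png',x)
E
```

```text
(no output)
```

View pics/cmp.png

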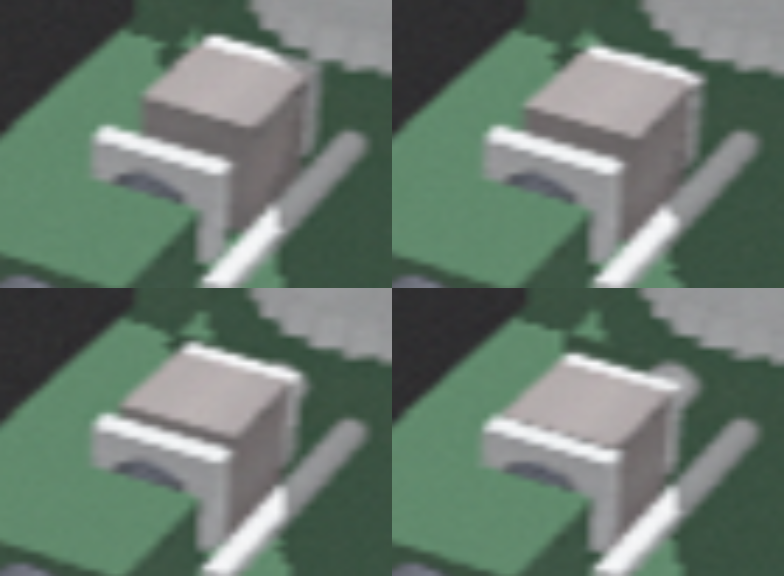

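```bash
cat >> h.py <<'E'
A=.12
def line(q): # TCP position for pushing at lever angle q, along line
    x=gx(q)+OFF*np.cos(A); return [x,-.2449+(x-.5756)*.107,Z]
def stroke2(thr,q0,q1=.71,v=.045):
    move_l(line(q0),.2,rot=down(np.pi+A)); sleep(.15)
    f0=get_state()['contact_force']
    h=move_l(line(q1),v,until_force=thr)
    s=get_state();print('fwd',h,'x %.4f y %.4f q~%.3f'%(*s['position'][:2],qof(s['position'][0]-OFF*np.cos(A))),f0-s['contact_force'],s['clock'],flush=True)
    return h
E
python3 - <<'E'
from h import *
h=stroke2(10.5,-.06)
f=grab_frame('side');x=cv2.resize(f['img'][60:260,200:440],None,fx=2.5,fy=2.5);cv2.imwrite('pics/s11.png',x[:,:,::-1])
y=cv2.imread('pics/s10.png');cv2.imwrite('pics/cmp2.png',np.hstack([cv2.resize(i[270:410,160:310],None,fx=2.6,fy=2.6) for i in (y,x[:,:,::-1])]))
E
```

```text
fwd True x 0.6028 y -0.2435 q~0.428 [ 3.9894  2.7848 -4.309 ] 35.65
```

View pics/cmp2.png

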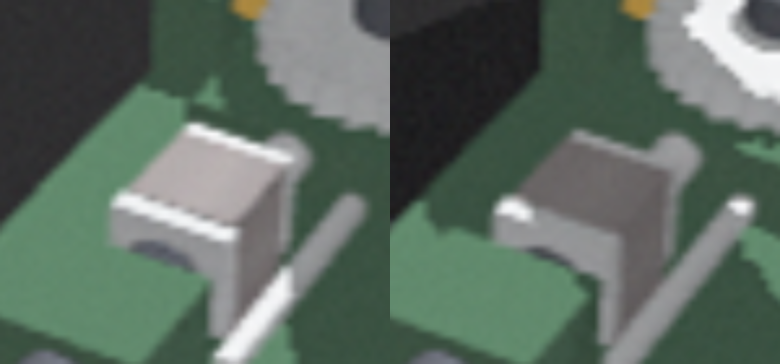

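```bash
python3 - <<'E'
from h import *
for i in range(2):
    h=stroke2(10,.22 if i==0 else .3,q1=.70,v=.03)
    if not h: break
f=grab_frame('side');x=cv2.resize(f['img'][60:260,200:440],None,fx=2.5,fy=2.5);cv2.imwrite('pics/s12.png',x[:,:,::-1])
y=cv2.imread('pics/s11.png');cv2.imwrite('pics/cmp3.png',np.hstack([cv2.resize(i[270:410,160:310],None,fx=2.6,fy=2.6) for i in (y,x[:,:,::-1])]))
E
```

```text
fwd True x 0.6009 y -0.2433 q~0.412 [ 5.3563  2.0999 -4.9825] 37.1333
fwd True x 0.6010 y -0.2432 q~0.413 [ 5.0205  1.8529 -4.4159] 38.3
```

View pics/cmp3.png

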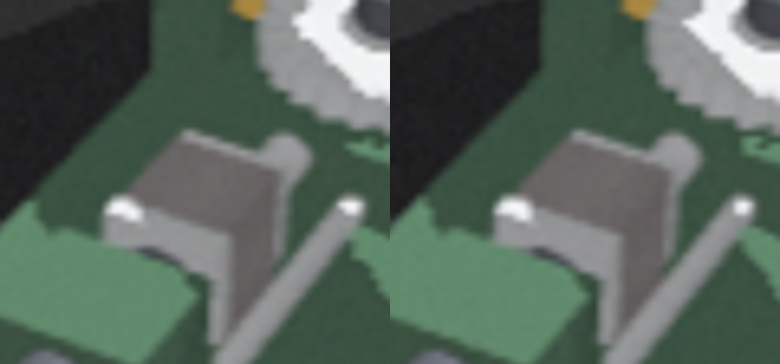

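```bash
python3 - <<'E'
from h import *
h=stroke2(13,.3,q1=.70,v=.03)
f=grab_frame('side');x=cv2.resize(f['img'][60:260,200:440],None,fx=2.5,fy=2.5);cv2.imwrite('pics/s13.png',x[:,:,::-1])
f=grab_frame('wrist');save(f,'w13')
y=cv2.imread('pics/s10.png');cv2.imwrite('pics/cmp4.png',np.hstack([cv2.resize(i[270:410,160:310],None,fx=2.6,fy=2.6) for i in (y,x[:,:,::-1])]))
E
```

```text
fwd False x 0.6315 y -0.2401 q~0.672 [10.1263  3.4829 -3.5267] 40.4833
```

View pics/cmp4.png

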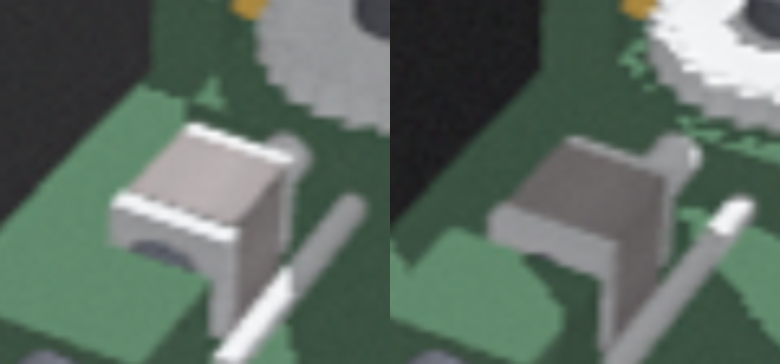

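View pics/w13.png

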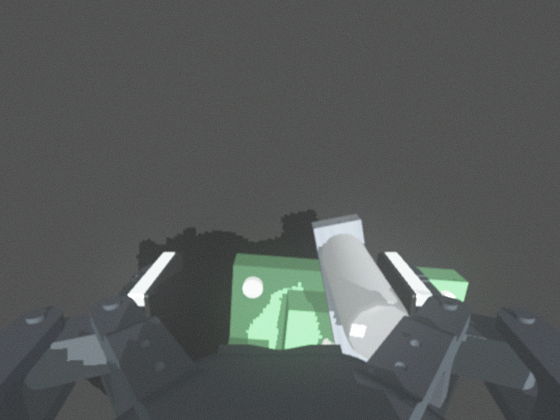

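```bash
python3 - <<'E'
from h import *
move_l([gx(.64),Y,Z],.15,rot=down(B))
back()
s=get_state();x=s['position'][0]
h=move_l([x-.008,Y,Z],.02,until_force=8)
s=get_state();print(h,s['position'],'q~%.3f'%qof(s['position'][0]+OFF))
move_l([x+OFF,Y,Z],.15)
move_l([x+OFF,Y,.2],.25)
movep([.53,-.12,.27],down(B))
s=get_state();f=grab_frame('wrist');save(f,'w14');print(s['clock'])
g=tip_of('wrist','grip_center');print([(d['score'],d['centre']) for d in g],proj(f,[[gx(0),O[1]-.12*np.cos(.345),.116],[gx(0),O[1]-.12*np.cos(.345),.141]],s))
f=grab_frame('side');save(f,'s14f');x=cv2.resize(f['img'][60:260,200:440],None,fx=2.5,fy=2.5);cv2.imwrite('pics/s14.png',x[:,:,::-1])
y=cv2.imread('pics/s10.png');cv2.imwrite('pics/cmp5.png',np.hstack([cv2.resize(i[270:410,160:310],None,fx=2.6,fy=2.6) for i in (y,x[:,:,::-1])]))
E
```

```text
back True [ 0.4907 -0.2483  0.0849] [2.2374 0.6406 1.9995] q~0.010 42.175
True [ 0.4908 -0.2483  0.0848] q~0.011
44.0167
[(0.93, [288.4, 47.9])] [[293.8031  45.4458]
 [295.2583  38.5678]]
```

View pics/w14.png

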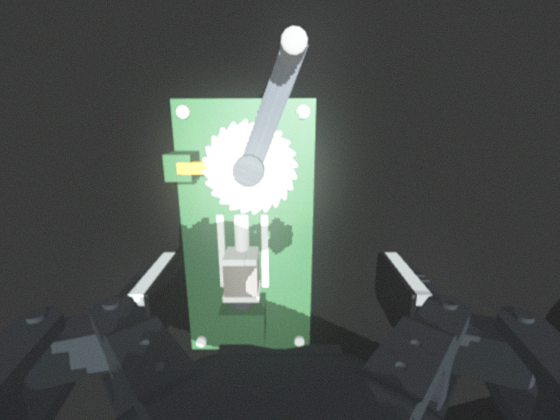

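View pics/cmp5.png

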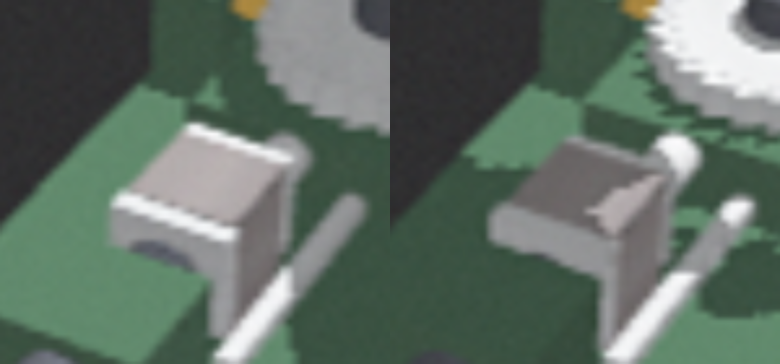

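View pics/s14f.png

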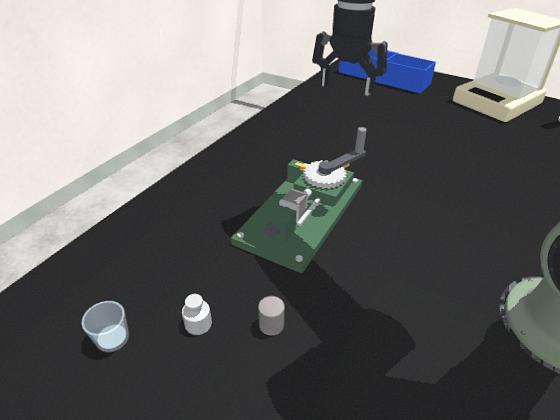

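```bash
python3 -c "
from h import *
print(sign_off(), get_state()['clock'])"
```

```text
the job is handed in; nothing more can be done
the job is handed in; nothing more can be done
```

The block is standing upright on the press bed, clamped between platen and anvil. The lever is back at its rest stop, and I handed the job in at about 44 s. No verdict came back.

**Placing:** I set the block on the bed, let go, and saw in the wrist picture that it stood square between the rails.

**Lever start:** The lever did not start at its rest stop but at about 0.17 rad, so the first stroke was a short one.

**Clamping:** I worked the lever with the open fingers either side of the grip, for five forward strokes. The fifth was interrupted:
- It stopped three times at about 0.41–0.43 rad when the tool force had changed by 10–10.5 N. That reading includes friction and a downward part, so I put the true forward push at about 7 N.
- I pushed it again with a 13 N limit. It ended near 0.67 rad with a steady forward push of about 10.7 N, well under the 16 N cracking level.

**Last checks:**
- **Clamp:** In the side picture the anvil plate is pushed back about 3 mm, and it stayed there after the lever went back. I did not measure the clamping force itself.
- **Block:** It looks whole, and no crack shows.
- **Lever:** It stops repeatably at about 0.01 rad by my geometry, and the wrist picture shows the grip within a few pixels of the predicted rest position.
- **Surroundings:** The core, weight and beaker look unmoved, and the arm is clear of everything.

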